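# Check a spice jar: code to the scanner, reading lens over the lid

### The job

Turn the red-brown spice jar on its rubber pad until its code patch (the side under the yellow lid stripe) squarely faces the window of the white scanner, and let go of it, still upright on the pad. Then take the blue reading lens from its wooden rest and hold it level, right way up and centred over the jar's lid, with the glass at the height of the orange ring on the post; finish while still holding it there, steady and touching nothing but the gripper. Leave the mug, the green jar and the shaker where they are.

Things in the scene. Friction and masses are not known exactly. Their poses are not given: they have to be found in the camera images.
- jar: Red-brown spice jar with black lid, loose on the pad: a cylinder 50 mm across, 70 mm tall (lid: top 16 mm), 130 to 250 g. Origin at the centre of its underside, z up. Its +x side has a white code patch with black bars and, right above it, a yellow stripe on the lid's top and edge; a round white print label is on the lid. At the start turned any way, at least 40 degrees off the scanner.
- station: Fixed grey base, 235 x 110 x 5 mm; its place and yaw vary. Origin on the table under the pad's centre; +x points to the scanner and post; the plate runs from x = -62 to +172 mm. It bears a black rubber pad (84 mm across, top at 6 mm), the white scanner block (45 x 80 mm, x = 90 to 135 mm, top at 75 mm) and a steel post (10 mm thick, x = 155 mm, top at 210 mm above the table).
- pad (a point): Centre of the rubber pad's top, where the jar stands; 6 mm above the table, axes as the station's. The jar starts within about 12 mm of it.
- scanner_window (a point): Centre of the scanner's black window with its red line, on the block's side towards the pad, 90 mm from the pad's centre along the station's +x and 45 mm above the table.
- mark: Orange ring on the steel post, 22 mm across and 12 mm high, fixed; its height varies from 130 to 180 mm above the table. Origin at its centre (mid-height), z up: the focal height for the middle of the lens.
- lens: Blue reading lens, 75 to 145 g, level on its rest, underside 30 mm above the table. Origin on the underside below the grip point; x runs from handle to lens, z up. All 14 mm thick. Handle: flat-sided bar 20 mm wide, x = -81 to +39 mm; round frame 84 mm across, centred at x = 85 mm, clear glass. It balances about 20 mm to the lens side of the grip point.
- lens_center (a point): Middle of the lens glass: 85 mm along the lens's +x from its origin and 7 mm above its underside. Axes as the lens's.
- lens_grip (a point): Grip point in the middle of the handle's thickness, 7 mm above its underside, at the lens's origin in x and y. Between the rest's supports there is 110 mm of free handle and frame around it.
- rest: Fixed wooden rest for the lens; place and yaw vary. Origin on the table below the grip point, x along the lens. Base plate 200 x 60 x 5 mm (x = -78 to +122 mm) with two blocks 30 mm high: x = 60 to 110 mm, 60 mm wide, under the round frame, and x = -75 to -55 mm, 40 mm wide, under the handle's tail.
- mug: White mug, 80 mm across, 92 mm tall, handle on its +y side; origin at the centre of its underside. To be left alone.
- green_jar: Plain green jar with a white lid, 50 mm across, 70 mm tall, no code; origin at the centre of its underside. To be left alone.
- shaker: Yellow shaker, 46 mm across, 92 mm tall; origin at the centre of its underside. To be left alone.

How it is judged:
On the way:
1. the jar's code faces the scanner, the jar stands on its pad and is let go (x of scanner_window in the frame of jar above 0.05 m and y of scanner_window in the frame of jar between -0.028 and 0.028 m and horizontal distance between jar and pad below 0.03 m and z of jar in the frame of pad below 0.006 m and angle between jar's own z axis and vertical below 0.1 rad and contact force between jar and the fingers below 0.1 N), for 0.3 s.
At the end, for the whole second after the job is handed in: Jar let go, upright on the pad (axis within 30 mm of its centre), the window at most 28 mm to either side of where its code points. Lens still in the gripper, free of station, jar and rest, level within 0.14 rad, its middle within 8 mm of the ring's height and 15 mm of the jar's axis, still (all of step 1 and contact force between lens and the fingers above 1 N and contact force between lens and jar below 0.1 N and contact force between lens and station below 0.1 N and contact force between lens and rest below 0.1 N and contact force between lens and mark below 0.1 N and angle between lens's own z axis and vertical below 0.14 rad and z of lens_center in the frame of mark between -0.008 and 0.008 m and horizontal distance between lens_center and jar below 0.015 m and linear speed of lens below 0.03 m/s); the arm keeps its last pose, push and grip.
It fails at once if the white mug is moved more than 25 mm (distance of mug from where it was at the start of the episode above 0.025 m).
It fails at once if the green jar is moved more than 25 mm (distance of green_jar from where it was at the start of the episode above 0.025 m).
It fails at once if the yellow shaker is moved more than 25 mm (distance of shaker from where it was at the start of the episode above 0.025 m).
It also fails if it takes over 72 s, if anything falls off the work surface, if the arm or the gripper's body presses on something with over 40 N, if the wrist force passes 120 N, or if a joint passes its speed limit or range.

### The arm

A 6-joint arm with a two-finger parallel gripper is mounted at the origin on the work surface. World frame = base frame: x ahead of the robot, y to its left, z up, the work surface at z = 0. Lengths are in m, angles in rad, forces in N, time in s.
With the tool pointing down it reaches from about 0.275 to 0.75 m from the base axis. Payload 10.2 kg.
Tool frame: the origin (TCP) lies midway between the tips of the shut fingers; the grasp point (between the pads) lies 19 mm behind it (bot.grasp_offset is the distance from the TCP to the grasp point, in m); z points along the fingers, y is the line along which they close (so a half turn about z gives the same grasp; the last joint's range is limited). The gripper opens to 88 mm and grips with 3 to 60 N. Pads are 18 mm wide; open, the fingers measure 123 mm over their backs; the gripper's body (75 mm by 187 mm) begins 45 mm behind the grasp point.
Start: joints at [-1.365, 0.313, 1.498, -0, 1.331, -0.223], TCP at [0.218, -0.477, 0.239] pointing down, gripper open.
Joint ranges: [-2.94, 2.94], [-0.97, 2.17], [0.19, 2.56], [-1.23, 4.37], [0.02, 3.11], [-2.88, 2.88]. Speed limits (rad/s): [2.39, 2.39, 3.01, 3.14, 3.14, 3.14].

### API

Orientations are given as a unit quaternion [x, y, z, w].
In Python, from workcell import bot gives the robot as it stands.
- The arm moves only by the tool advance, called after "Call:" as name(argument=value, ...), one argument or row to a line, values as JSON. Schema: {"type":"object","properties":{"rows":{"type":"array","items":{"type":"array","prefixItems":[{"type":"array","items":{"type":"number"},"minItems":3,"maxItems":3},{"type":"array","items":{"type":"number"},"minItems":3,"maxItems":3},{"type":"number"}],"minItems":3,"maxItems":3},"minItems":1,"maxItems":8},"grip_n":{"type":"number"},"only":{"type":"string"},"quiet":{"type":"boolean"},"lines":{"type":"string"}},"required":["rows"],"additionalProperties":false}. rows is a list of rows, 1 to 8 of them, each written [[dx, dy, dz], [rx, ry, rz], opening]: dx, dy, dz in m, then a rotation vector rx, ry, rz in rad, then the finger opening in m; each row shifts and turns the commanded pose from where the row before left it, along the tool's axes as they then stand; what a row does not reach is not made up. A row lasts 1/8 s, in which the tool goes at most 0.0625 m and 0.188 rad, less where a joint would pass 70% of its speed; a pose out of reach is approached as far as the arm can. The fingers move at their own pace and stop on an object; grip_n is the grip in N (left out, the last holds). Time passes only in rows, so rows that do not move let the fingers close. The tool returns the time, the measured TCP pose, the force, the opening and the grip force at its end. only (a regular expression) keeps the lines of the reply that match it, lines (a string "A,B") keeps lines A to B, and quiet returns only ok. Input that does not fit is refused with a message, and nothing moves.
- bot.get_state(): the state, without advancing time (a new reading comes with each control period).
- bot.get_image(name): name is "scene" or "top" or "wrist"; returns the picture (400x640x3 uint8, red, green, blue); there is no depth.
- bot.camera_params(name): a dict with "mtx" (3x3 intrinsics, pixels), "k1" (the pictures are not rectified: a ray, as slopes to the right and down, at radius r is drawn at 1 + k1 r^2 times it, then the intrinsics apply), "extrinsics" (4x4, takes a point from world to camera coordinates). Camera axes: x right, y up, looking along -z (the intrinsics and any distortion apply to the point x, -y, -z); pixel columns grow to the right and rows downward; lengths in m; the calibration is good to about 2 mm. A picture is of the moment at which its call begins: read the wrist's pose just before it. camera_params takes no time and is no camera call; for the wrist camera it gives the pose at the moment of the call.
- bot.hand_in(): hands the job in; it is judged then, once.
The state is a dict: "clock": time; "qpos": joint angles; "qvel": joint speeds; "joint_torque": joint torques, N m; "eef_pos": TCP position; "tool_rot": TCP orientation; "wrist_force": force on the tool from outside, world axes, zero at the start; "ft_torque": the same for the moment, N m; "gripper_width": finger opening in m; "finger_force": force on a finger pad.
Only numpy, scipy, OpenCV 4.12 (cv2) and the standard library are available. Lean on these libraries where they do the work, as an engineer would, in place of code of your own. Each camera call takes 0.05 s, during which the arm holds its last target. There are 200 camera calls.

## Working session

There is one attempt and no reset: what is moved stays moved. The work goes in short steps, Python scripts to look and compute and a tool call to move; the robot and the scene stay as the last step left them, time stands still between calls to the robot, and variables do not carry over. Pictures are saved under pics/ and viewed, at most 10 in all, crops included, and the job is handed in when it is done.

```bash
ls; mkdir -p pics
```

Run:
```python
from workcell import bot
import cv2,numpy as np
s=bot.get_state();print(s['clock'],s['eef_pos'],s['tool_rot'],s['gripper_width'])
for n in ["scene","top","wrist"]:
    p=bot.camera_params(n);print(n,p['mtx'].tolist() if hasattr(p['mtx'],'tolist') else p['mtx'],p['k1'],np.round(p['extrinsics'],3).tolist())
    cv2.imwrite(f"pics/{n}0.png",bot.get_image(n)[:,:,::-1])
```

```text
pics
workcell.py
0.0 [ 0.21821277 -0.47724293  0.23817235] [ 9.77111913e-01  2.12724972e-01  1.45832134e-05 -6.29107731e-04] 0.0879526822633245
scene [[480.8164658873279, 0.0, 317.8220459337292], [0.0, 480.8164658873279, 199.954139912196], [0.0, 0.0, 1.0]] 0.05095649714132763 [[-0.904, 0.427, -0.005, 0.543], [-0.283, -0.591, 0.756, 0.065], [0.32, 0.685, 0.655, -1.301], [0.0, 0.0, 0.0, 1.0]]
top [[485.6658026524257, 0.0, 327.5975269424685], [0.0, 485.6658026524257, 197.29132708497926], [0.0, 0.0, 1.0]] -0.0492219947446662 [[0.027, -1.0, 0.012, -0.017], [0.999, 0.027, 0.044, -0.572], [-0.044, 0.011, 0.999, -1.003], [0.0, 0.0, 0.0, 1.0]]
wrist [[294.3717210803327, 0.0, 319.4188168526581], [0.0, 294.3717210803327, 199.2832211920853], [0.0, 0.0, 1.0]] -0.022144230847502826 [[0.417, -0.909, -0.0, -0.524], [0.877, 0.403, -0.261, 0.035], [0.237, 0.109, 0.965, -0.388], [0.0, 0.0, 0.0, 1.0]]
```

View pics/top0.png

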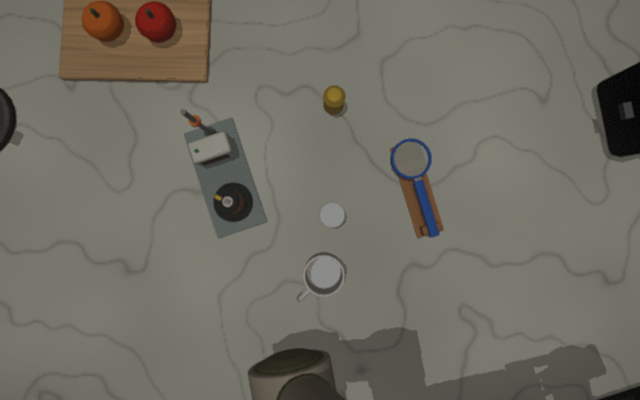

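View pics/scene0.png

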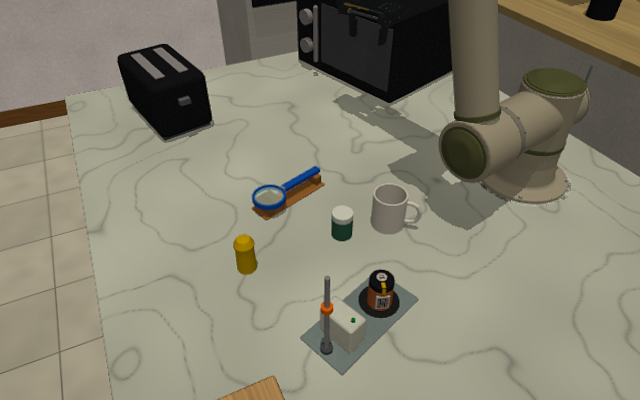

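Top view shows the jar at about (235,203) with its stripe pointing left (219,198), the scanner at (210,148), the ring at (195,121), the lens glass at (411,158) and the handle running to (430,235). The scene view shows the ring at (327,309) and the jar at (381,290).

Create h.py:
```python
from workcell import bot
import cv2,numpy as np
from scipy.spatial.transform import Rotation as R
def ray(p,uv):
    K=np.array(p['mtx']);E=np.array(p['extrinsics'])
    d=np.array([(uv[0]-K[0,2])/K[0,0],(uv[1]-K[1,2])/K[1,1]]);x=d.copy()
    for _ in range(20): x=d/(1+p['k1']*(x@x))
    v=E[:3,:3].T@np.array([x[0],-x[1],-1]);return -E[:3,:3].T@E[:3,3],v/np.linalg.norm(v)
def onz(p,uv,z):
    o,v=ray(p,uv);return o+v*(z-o[2])/v[2]
def tri(*pu):
    A=np.zeros((3,3));b=np.zeros(3);L=[ray(p,u) for p,u in pu]
    for o,v in L: M=np.eye(3)-np.outer(v,v);A+=M;b+=M@o
    x=np.linalg.solve(A,b);return x,max(np.linalg.norm(np.cross(x-o,v)) for o,v in L)
def proj(p,X):
    E=np.array(p['extrinsics']);c=E[:3,:3]@X+E[:3,3];x=np.array([c[0],-c[1]])/-c[2];x*=1+p['k1']*(x@x)
    K=np.array(p['mtx']);return x*[K[0,0],K[1,1]]+[K[0,2],K[1,2]]
def mask(im,lo,hi,roi=None):
    m=cv2.inRange(cv2.cvtColor(im,cv2.COLOR_RGB2HSV),lo,hi)
    if roi: z=np.zeros_like(m);a,b,c,d=roi;z[b:d,a:c]=m[b:d,a:c];m=z
    return m
def blobs(m,amin=8):
    n,l,st,c=cv2.connectedComponentsWithStats(m);return sorted([(int(st[i,4]),c[i].round(1).tolist(),st[i,:4].tolist()) for i in range(1,n) if st[i,4]>=amin],reverse=True)
```

Run:
```python
from h import *
T=cv2.imread('pics/top0.png')[:,:,::-1].copy();S=cv2.imread('pics/scene0.png')[:,:,::-1].copy()
pt,ps=bot.camera_params('top'),bot.camera_params('scene')
for n,im,r1,r2 in(('T',T,(170,90,270,250),(380,120,450,250)),('S',S,(290,250,430,370),(240,150,340,230))):
    print(n,'orange',blobs(mask(im,(3,180,120),(14,255,255),r1))[:3])
    print('yellow',blobs(mask(im,(18,150,100),(32,255,255),r1),3)[:3])
    print('blue',blobs(mask(im,(100,130,50),(125,255,255),r2))[:3])
    print('plate',blobs(mask(im,(85,20,60),(115,90,160),r1),100)[:4])
m=mask(T,(100,130,50),(125,255,255),(380,120,450,250))
c,_=cv2.findContours(m,cv2.RETR_CCOMP,cv2.CHAIN_APPROX_NONE)
for k in c: 
    if len(k)>30: print('T',cv2.fitEllipse(k),len(k))
m=mask(S,(100,130,50),(125,255,255),(240,150,340,230))
c,_=cv2.findContours(m,cv2.RETR_CCOMP,cv2.CHAIN_APPROX_NONE)
for k in c: 
    if len(k)>30: print('S',cv2.fitEllipse(k),len(k))
print('jar rough',onz(pt,(235,203),.076),'ring tri',tri((pt,(195,121)),(ps,(327,309))))
print('lens',tri((pt,(411,158)),(ps,(269,197))), 'tail',onz(pt,(430,235),.044))
for n,u in(('mug',(324,272)),('green',(332,215)),('shaker',(334,95))): print(n,onz(pt,u,.08))
```

```text
T orange [(12, [193.0, 123.8], [190, 122, 7, 4])]
yellow [(22, [217.5, 197.0], [215, 195, 6, 5])]
blue [(502, [425.9, 207.8], [414, 180, 25, 56]), (217, [409.8, 159.2], [391, 139, 40, 40])]
plate []
S orange [(85, [326.6, 308.2], [321, 302, 12, 13])]
yellow [(23, [383.1, 284.7], [381, 282, 5, 6]), (13, [383.8, 291.3], [383, 289, 3, 6])]
blue [(546, [285.5, 188.2], [252, 166, 68, 44])]
plate []
T ((425.7503662109375, 207.35232543945312), (8.724889755249023, 81.00318908691406), 162.7342529296875) 121
T ((410.5538024902344, 158.494140625), (38.674896240234375, 38.75130844116211), 88.43366241455078) 112
T ((410.7288513183594, 158.36610412597656), (36.51772689819336, 37.21638870239258), 141.9095458984375) 103
S ((279.815673828125, 190.6326141357422), (24.305891036987305, 72.96148681640625), 62.16524124145508) 165
S ((268.5932312011719, 195.549072265625), (19.106727600097656, 30.09307289123535), 85.02810668945312) 70
jar rough [0.55355475 0.18059316 0.076     ] ring tri (array([0.70255095, 0.25184027, 0.12902025]), np.float64(0.0007063221701417173))
lens (array([ 0.65532792, -0.16930203,  0.03750343]), np.float64(0.0017085874921862726)) tail [ 0.50013678 -0.21072889  0.044     ]
mug [0.42415474 0.00270174 0.08      ]
green [ 0.53518879 -0.00991164  0.08      ]
shaker [ 0.77206397 -0.00765233  0.08      ]
```

Run:
```python
from h import *
s=bot.get_state();Rt=R.from_quat(s['tool_rot']).as_matrix();t=np.array(s['eef_pos'])
p=bot.camera_params('wrist');E=np.array(p['extrinsics']);C=-E[:3,:3].T@E[:3,3]
print('cam in tool',Rt.T@(C-t),'look',Rt.T@(-E[2,:3]),'up',Rt.T@E[1,:3]); print(Rt.round(3))
# delta in tool axes to reach TCP (0.44,0.13,0.27)
for g in ([.44,.13,.27],[.46,.14,.28]): print((Rt.T@(np.array(g)-t)).round(3))
print(bot.get_state()['qpos'])
```

Call:
advance(
  rows=[
    [[0.044, -0.0346, -0.0017], [0, 0, 0], 0.088],
    [[0.044, -0.0346, -0.0017], [0, 0, 0], 0.088],
    [[0.044, -0.0346, -0.0017], [0, 0, 0], 0.088],
    [[0.044, -0.0346, -0.0017], [0, 0, 0], 0.088],
    [[0.044, -0.0346, -0.0017], [0, 0, 0], 0.088],
    [[0.044, -0.0346, -0.0017], [0, 0, 0], 0.088],
    [[0.044, -0.0346, -0.0017], [0, 0, 0], 0.088],
    [[0.044, -0.0346, -0.0017], [0, 0, 0], 0.088],
  ],
)

```text
clock: 1.15
eef_pos: [0.4238, -0.0776, 0.2524]
tool_rot: [0.977, 0.213, 0.0, 0.0]
wrist_force: [0.7, -0.9, -0.0]
gripper_width: 0.0878
finger_force: 0.0
```

Call:
advance(
  rows=[
    [[0.044, -0.0346, -0.0017], [0, 0, 0], 0.088],
    [[0.044, -0.0346, -0.0017], [0, 0, 0], 0.088],
    [[0.044, -0.0346, -0.0017], [0, 0, 0], 0.088],
    [[0.044, -0.0346, -0.0017], [0, 0, 0], 0.088],
    [[0.044, -0.0346, -0.0017], [0, 0, 0], 0.088],
    [[0, 0, 0], [0, 0, -0.18], 0.088],
    [[0, 0, 0], [0, 0, -0.18], 0.088],
    [[0, 0, 0], [0, 0, -0.18], 0.088],
  ],
)

```text
clock: 2.15
eef_pos: [0.5514, 0.1696, 0.2604]
tool_rot: [0.883, 0.468, -0.0, -0.0]
wrist_force: [-0.2, -0.1, -0.8]
gripper_width: 0.0883
finger_force: 0.0
```

Call:
advance(
  rows=[
    [[0, 0, 0], [0, 0, -0.18], 0.088],
    [[0, 0, 0], [0, 0, -0.18], 0.088],
    [[0, 0, 0], [0, 0, 0], 0.088],
  ],
)

```text
clock: 2.52
eef_pos: [0.5514, 0.1694, 0.2606]
tool_rot: [0.788, 0.616, -0.0, -0.0]
wrist_force: [0.6, 0.2, 0.5]
gripper_width: 0.0878
finger_force: 0.0
```

Run:
```python
from h import *
s=bot.get_state();print(s['qpos'],s['eef_pos'],s['tool_rot'])
p=bot.camera_params('wrist');im=bot.get_image('wrist');cv2.imwrite('pics/w1.png',im[:,:,::-1]);np.save('w1.npy',p,allow_pickle=True)
```

```text
[9.50639473e-02 4.15181546e-01 1.29658661e+00 6.08690971e-06
 1.43036792e+00 3.38696225e-01] [0.55138494 0.1694043  0.26057446] [ 7.87791202e-01  6.15942325e-01 -2.27345706e-04 -1.48822438e-04]
```

View pics/w1.png

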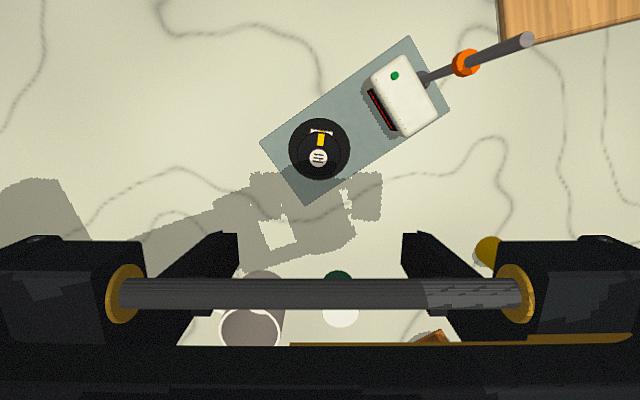

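Wrist view: plate corners at about (410,36), (449,107), (305,206) and (260,142). The stripe is at (320,139), the label at (318,158), the ring at (466,63) and the post top at (527,40).

Run:
```python
from h import *
p=np.load('w1.npy',allow_pickle=True).item();im=cv2.imread('pics/w1.png')[:,:,::-1].copy()
pt,ps=bot.camera_params('top'),bot.camera_params('scene')
cs=[(410,36),(449,107),(305,206),(260,142)]
hsv=cv2.cvtColor(im,cv2.COLOR_RGB2HSV);print('plate hsv',hsv[60,390],hsv[185,300],'table',hsv[150,200])
c=hsv[60,390].astype(int)
m=mask(im,(int(c[0])-10,25,60),(int(c[0])+10,255,180),(240,20,470,220));b=blobs(m,200);print(b[:2])
n,l,st,_=cv2.connectedComponentsWithStats(m);k=1+np.argmax(st[1:,4]);pts=cv2.findNonZero((l==k).astype(np.uint8))
h=cv2.convexHull(pts);h4=cv2.approxPolyDP(h,6,True)[:,0];print(h4.tolist())
for u in cs: print(u,onz(p,u,.005).round(4))
print('orange',blobs(mask(im,(3,180,120),(14,255,255),(440,40,490,90)))[:2]);
ob=blobs(mask(im,(3,180,120),(14,255,255),(440,40,490,90)))[0][1]
print('ring',tri((p,ob),(ps,(326.6,308.2))),tri((p,ob),(pt,(194,122.5)),(ps,(326.6,308.2))))
y=blobs(mask(im,(18,150,100),(32,255,255),(290,110,350,180)),3);print('yel',y[:2])
print(tri((p,y[0][1]),(pt,(217.5,197.0))),tri((p,y[0][1]),(ps,(383.1,284.7))))
for uv in (y[0][1],(318,158)): print(onz(p,uv,.076))
g=im[100:195,270:370].astype(np.float32);g=np.clip(g*3,0,255).astype(np.uint8)
cv2.imwrite('pics/w1c.png',cv2.resize(g[:,:,::-1],None,fx=6,fy=6,interpolation=cv2.INTER_CUBIC))
```

```text
plate hsv [ 51  18 143] [ 69  23 110] table [ 31  31 223]
[]
[[358, 94]]
(410, 36) [0.7005 0.3065 0.005 ]
(449, 107) [0.7362 0.2112 0.005 ]
(305, 206) [0.5196 0.1257 0.005 ]
(260, 142) [0.4835 0.2268 0.005 ]
orange [(337, [464.3, 62.9], [451, 49, 29, 27])]
ring (array([0.70199395, 0.25193408, 0.13048007]), np.float64(0.0005920374545834735)) (array([0.70125921, 0.25225047, 0.13076465]), np.float64(0.0013984154487245931))
yel [(85, [320.3, 139.2], [317, 133, 8, 13]), (8, [322.0, 131.2], [319, 131, 6, 2])]
(array([0.56410319, 0.21532279, 0.07638793]), np.float64(0.0002639144429106178)) (array([0.56399024, 0.21548145, 0.07954937]), np.float64(0.0001355085769733654))
[0.56383862 0.21534671 0.076     ]
[0.55640207 0.19589619 0.076     ]
```

View pics/w1c.png

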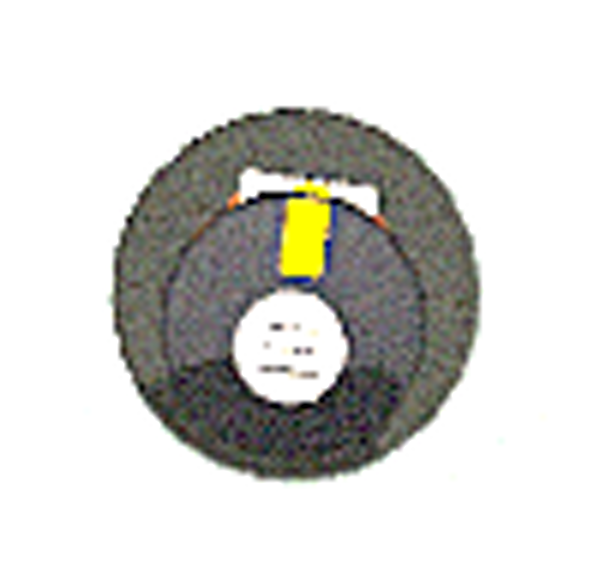

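The crop shows the lid circle centred near crop pixel (295,321) with radius about 129. The stripe is at (304,240), and the pad circle's centre is at (296,293).

Run:
```python
from h import *
p=np.load('w1.npy',allow_pickle=True).item()
f=lambda x,y,z:onz(p,(270+x/6-.4,100+y/6-.4),z)
j=f(295,321,.076);s=f(304,240,.076);pad=f(296.5,293.5,.006);ring=np.array([.7015,.2520,.1305])
print('jar',j,'stripe r',np.linalg.norm(s-j),'lid r',np.linalg.norm(f(424,321,.076)-f(165,321,.076))/2,'pad',pad,'pad r',np.linalg.norm(f(480,293,.006)-f(113,293,.006))/2)
a=lambda v:np.degrees(np.arctan2(v[1],v[0]))
print('code yaw',a(s-j),'station yaw',a(ring-pad),'dist',np.linalg.norm((ring-pad)[:2]))
c=[onz(p,u,.005) for u in [(410,36),(449,107),(305,206),(260,142)]];print(a(c[0]-c[3]),a(c[1]-c[2]))
st=bot.get_state();Rt=R.from_quat(st['tool_rot']).as_matrix();print('move',Rt.T@(np.r_[j[:2],.036]-st['eef_pos']),'toolx yaw',a(Rt[:,0]))
```

```text
jar [0.55854397 0.20098077 0.076     ] stripe r 0.014876246622233994 lid r 0.02403059587406302 pad [0.55830832 0.19946215 0.006     ] pad r 0.041122993043804804
code yaw 69.72284764692344 station yaw 20.14837891187986 dist 0.1525256781250283
20.151743397103118 21.521974773288214
move [ 0.03239135 -0.00066648  0.22460365] toolx yaw 75.91913345729205
```

Call:
advance(
  rows=[
    [[0.0324, -0.0007, 0.045], [0, 0, 0], 0.088],
    [[0, 0, 0.05], [0, 0, 0], 0.088],
    [[0, 0, 0.05], [0, 0, 0], 0.088],
    [[0, 0, 0.05], [0, 0, 0], 0.088],
    [[0, 0, 0.0296], [0, 0, 0], 0.088],
    [[0, 0, 0], [0, 0, 0], 0.088],
  ],
  grip_n=20,
)

```text
clock: 3.32
eef_pos: [0.5574, 0.2008, 0.0344]
tool_rot: [0.788, 0.615, -0.002, -0.001]
wrist_force: [0.4, 1.3, 0.2]
gripper_width: 0.088
finger_force: 0.0
```

Call:
advance(
  rows=[
    [[0, 0, 0], [0, 0, 0], 0.04],
    [[0, 0, 0], [0, 0, 0], 0.04],
    [[0, 0, 0], [0, 0, 0], 0.04],
    [[0, 0, 0], [0, 0, 0], 0.04],
    [[0, 0, 0], [0, 0, 0], 0.04],
  ],
)

```text
clock: 3.95
eef_pos: [0.5586, 0.2011, 0.0366]
tool_rot: [0.787, 0.617, 0.0, 0.0]
wrist_force: [-0.5, -0.2, 4.2]
gripper_width: 0.0498
finger_force: 20.0
```

Call:
advance(
  rows=[
    [[0, 0, -0.004], [0, 0, 0], 0.04],
    [[0, 0, 0], [0, 0, 0.172], 0.04],
    [[0, 0, 0], [0, 0, 0.172], 0.04],
    [[0, 0, 0], [0, 0, 0.172], 0.04],
    [[0, 0, 0], [0, 0, 0.172], 0.04],
    [[0, 0, 0], [0, 0, 0.172], 0.04],
    [[0, 0, 0], [0, 0, 0], 0.04],
    [[0, 0, 0], [0, 0, 0], 0.04],
  ],
)

```text
clock: 4.95
eef_pos: [0.5585, 0.201, 0.0401]
tool_rot: [0.972, 0.234, -0.0, -0.0]
wrist_force: [-0.1, -0.5, -1.7]
gripper_width: 0.0495
finger_force: 20.0
```

Call:
advance(
  rows=[
    [[0, 0, 0.002], [0, 0, 0], 0.04],
    [[0, 0, 0.002], [0, 0, 0], 0.04],
    [[0, 0, 0], [0, 0, 0], 0.04],
    [[0, 0, 0], [0, 0, 0], 0.04],
  ],
)

```text
clock: 5.45
eef_pos: [0.5585, 0.2011, 0.0367]
tool_rot: [0.973, 0.233, 0.0, 0.0]
wrist_force: [-4.0, -1.1, 5.7]
gripper_width: 0.0496
finger_force: 20.0
```

Call:
advance(
  rows=[
    [[0, 0, 0], [0, 0, 0], 0.06],
    [[0, 0, 0], [0, 0, 0], 0.088],
    [[0, 0, 0], [0, 0, 0], 0.088],
    [[0, 0, 0], [0, 0, 0], 0.088],
    [[0, 0, -0.05], [0, 0, 0], 0.088],
    [[0, 0, -0.05], [0, 0, 0], 0.088],
    [[0, 0, -0.06], [0, 0, 0], 0.088],
    [[0, 0, -0.06], [0, 0, 0], 0.088],
  ],
)

```text
clock: 6.45
eef_pos: [0.5582, 0.201, 0.2582]
tool_rot: [0.973, 0.232, 0.0, -0.0]
wrist_force: [0.1, -0.5, -0.4]
gripper_width: 0.0881
finger_force: 0.0
```

Call:
advance(
  rows=[
    [[-0.045, 0, 0], [0, 0, 0], 0.088],
    [[0, 0, 0], [0, 0, 0], 0.088],
  ],
)

```text
clock: 6.7
eef_pos: [0.5167, 0.1802, 0.2567]
tool_rot: [0.973, 0.232, -0.0, 0.0]
wrist_force: [-0.1, 0.2, -0.1]
gripper_width: 0.0882
finger_force: 0.0
```

Run:
```python
from h import *
s=bot.get_state();print(s['qpos'],s['eef_pos'])
p=bot.camera_params('wrist');im=bot.get_image('wrist');np.save('w2.npy',p,allow_pickle=True);cv2.imwrite('pics/w2.png',im[:,:,::-1])
c=proj(p,np.array([.5585,.201,.076])).astype(int);print(c)
g=np.clip(im[c[1]-50:c[1]+50,c[0]-50:c[0]+50].astype(float)*3,0,255).astype(np.uint8)
a=cv2.resize(g[:,:,::-1],(450,450),interpolation=cv2.INTER_CUBIC);b=cv2.resize(im[:,:,::-1],None,fx=.54,fy=.54)
o=np.zeros((450,800,3),np.uint8);o[:,:450]=a;o[:b.shape[0],450:]=b[:,:350];cv2.imwrite('pics/w2c.png',o)
```

```text
[ 1.21376507e-01  3.50142585e-01  1.39932673e+00 -1.02388292e-04
  1.39250903e+00  1.22371863e+00] [0.51668948 0.18016057 0.25667088]
[320 139]Traceback (most recent call last):
  File "<stdin>", line 7, in <module>
ValueError: could not broadcast input array from shape (216,346,3) into shape (216,350,3)
```

Run:
```python
import cv2,numpy as np
im=cv2.imread('pics/w2.png');c=(320,139)
g=np.clip(im[89:189,270:370].astype(float)*3,0,255).astype(np.uint8)
o=np.zeros((450,800,3),np.uint8);o[:,:450]=cv2.resize(g,(450,450),interpolation=cv2.INTER_CUBIC);o[:218,450:]=cv2.resize(im,(350,218));cv2.imwrite('pics/w2c.png',o)
```

```text
(no output)
```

View pics/w2c.png

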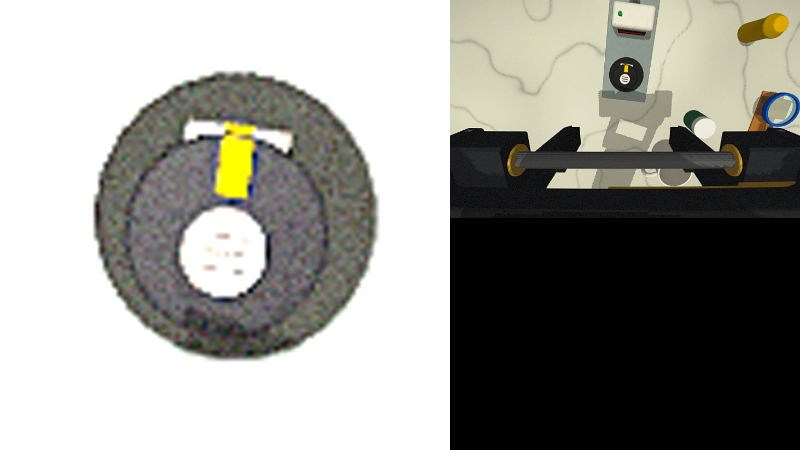

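The jar's stripe now points up towards the scanner: lid centre at crop (227,236), stripe at (235,167).

Call:
advance(
  rows=[
    [[-0.02, 0.0431, 0], [0, 0, 0], 0.088],
    [[-0.02, 0.0431, 0], [0, 0, 0], 0.088],
    [[-0.02, 0.0431, 0], [0, 0, 0], 0.088],
    [[-0.02, 0.0431, 0], [0, 0, 0], 0.088],
    [[-0.02, 0.0431, 0], [0, 0, 0], 0.088],
    [[-0.02, 0.0431, 0], [0, 0, 0], 0.088],
    [[-0.02, 0.0431, 0], [0, 0, 0], 0.088],
    [[-0.02, 0.0431, 0], [0, 0, 0], 0.088],
  ],
)

```text
clock: 7.75
eef_pos: [0.5321, -0.201, 0.2559]
tool_rot: [0.973, 0.232, 0.0, -0.0]
wrist_force: [-0.2, 0.3, 0.6]
gripper_width: 0.0883
finger_force: 0.0
```

Call:
advance(
  rows=[
    [[0, 0, 0], [0, 0, 0.1], 0.088],
    [[0, 0, 0], [0, 0, 0.1], 0.088],
    [[0, 0, 0], [0, 0, 0], 0.088],
    [[0, 0, 0], [0, 0, 0], 0.088],
  ],
)

```text
clock: 8.25
eef_pos: [0.5318, -0.1992, 0.256]
tool_rot: [0.991, 0.135, -0.0, -0.0]
wrist_force: [-0.3, 0.1, -0.4]
gripper_width: 0.0877
finger_force: 0.0
```

Run:
```python
from h import *
p=np.load('w2.npy',allow_pickle=True).item()
f=lambda x,y,z:onz(p,(270+x/4.5-.4,89+y/4.5-.4),z)
j=f(227,236,.076);s=f(235,167,.076);a=lambda v:np.degrees(np.arctan2(v[1],v[0]))
print('jar',j,'code yaw',a(s-j),'r',np.linalg.norm(f(328,236,.076)-f(126,236,.076))/2)
s=bot.get_state();print(s['qpos'],s['eef_pos'])
p=bot.camera_params('wrist');im=bot.get_image('wrist');np.save('w3.npy',p,allow_pickle=True);cv2.imwrite('pics/w3.png',im[:,:,::-1])
```

```text
jar [0.55708838 0.20089738 0.076     ] code yaw 20.24296495250684 r 0.024438952711176368
[-5.64646906e-01  3.97116488e-01  1.33454167e+00  5.94680968e-05
  1.41005884e+00  7.35213448e-01] [ 0.53180317 -0.19917984  0.25600717]
```

View pics/w3.png

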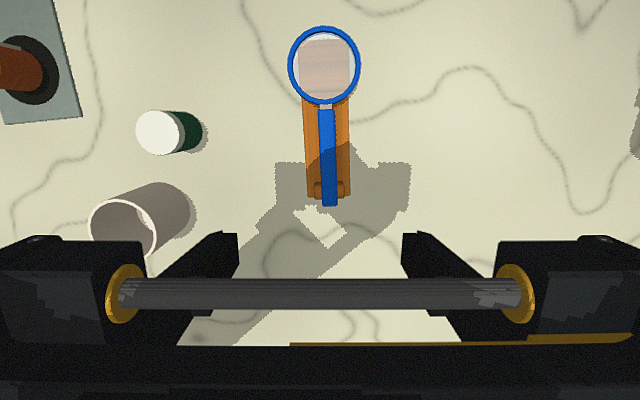

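The wrist view shows the lens frame at (324,65) with the handle running from (326,110) to (330,205); both are clear of other objects.

Run:
```python
from h import *
p=np.load('w3.npy',allow_pickle=True).item();im=cv2.imread('pics/w3.png')[:,:,::-1].copy()
pt,ps=bot.camera_params('top'),bot.camera_params('scene')
m=mask(im,(100,130,40),(125,255,255),(270,15,380,215));b=blobs(m,30);print(b)
fr=cv2.bitwise_and(m,0);fr[15:106]=m[15:106];c=max(cv2.findContours(fr,cv2.RETR_EXTERNAL,cv2.CHAIN_APPROX_NONE)[0],key=len);e=cv2.fitEllipse(c);print(e)
P3=tri((p,e[0]),(pt,(410.6,158.4)));print('glass tri',P3,tri((p,e[0]),(pt,(410.6,158.4)),(ps,(268.6,195.8))))
ys,xs=np.nonzero(m[112:205]);ys=ys+112
W=np.array([onz(p,(x,y),.044)[:2] for x,y in zip(xs,ys)]);cen=W.mean(0);d=np.linalg.svd(W-cen,full_matrices=0)[2][0];d*=np.sign(d[0])
g=onz(p,e[0],.041)[:2];print('center',g,'handle yaw',np.degrees(np.arctan2(d[1],d[0])),'mean->center yaw',np.degrees(np.arctan2(*(g-cen)[::-1])),'len',np.ptp((W-cen)@d), 'tail dist',((g-cen)@d)-((W-cen)@d).min(), 'width', np.ptp((W-cen)@[-d[1],d[0]]))
u=(g-cen)/np.linalg.norm(g-cen)
# handle height: handle mid via top blob
print('handle tri',tri((p,(328.0,b[0][1][1])),(pt,(425.9,207.8))))
G=g-u*.077;s=bot.get_state();Rt=R.from_quat(s['tool_rot']).as_matrix();yaw=np.arctan2(Rt[1,0],Rt[0,0])
print('grip',G,'u yaw',np.arctan2(u[1],u[0]),'tool yaw',yaw,'turn tool z',yaw-np.arctan2(u[1],u[0]),'move first',Rt.T@(np.r_[G,.018]-s['eef_pos']))
```

```text
[(1533, [327.4, 156.3], [318, 109, 19, 97]), (1189, [323.3, 62.9], [287, 26, 74, 79])]
((323.5766296386719, 64.756591796875), (72.11405944824219, 78.17142486572266), 0.7033184766769409)
glass tri (array([ 0.65551528, -0.16830449,  0.04335608]), np.float64(0.0002621210444120312)) (array([ 0.65538862, -0.16823467,  0.04201787]), np.float64(0.0007211752722282063))
center [ 0.65616703 -0.16827165] handle yaw 18.409286761053362 mean->center yaw 18.37327051611511 len 0.1125005734797322 tail dist 0.16375444238712497 width 0.01927023148332553
handle tri (array([ 0.55629943, -0.20291255,  0.03293617]), np.float64(0.0011423716935481235))
grip [ 0.58309225 -0.19254253] u yaw 0.3206740648658066 tool yaw 0.27059922449220186 turn tool z -0.05007484037360471 move first [0.05129721 0.00743098 0.23805063]
```

Call:
advance(
  rows=[
    [[0.0513, 0.0074, 0.03], [0, 0, 0], 0.088],
    [[0, 0, 0.05], [0, 0, -0.05], 0.088],
    [[0, 0, 0.05], [0, 0, 0], 0.088],
    [[0, 0, 0.05], [0, 0, 0], 0.088],
    [[0, 0, 0.04], [0, 0, 0], 0.088],
    [[0, 0, 0.018], [0, 0, 0], 0.088],
    [[0, 0, 0], [0, 0, 0], 0.088],
    [[0, 0, 0], [0, 0, 0], 0.088],
  ],
  grip_n=40,
)

```text
clock: 9.3
eef_pos: [0.5838, -0.1932, 0.02]
tool_rot: [0.987, 0.159, 0.001, 0.001]
wrist_force: [-1.0, 0.2, 0.5]
gripper_width: 0.0878
finger_force: 0.0
```

Call:
advance(
  rows=[
    [[0, 0, 0], [0, 0, 0], 0.04],
    [[0, 0, 0], [0, 0, 0], 0.01],
    [[0, 0, 0], [0, 0, 0], 0.01],
    [[0, 0, 0], [0, 0, 0], 0.01],
    [[0, 0, 0], [0, 0, 0], 0.01],
    [[0, 0, 0], [0, 0, 0], 0.01],
    [[0, 0, 0], [0, 0, 0], 0.01],
  ],
)

```text
clock: 10.18
eef_pos: [0.5829, -0.1927, 0.0182]
tool_rot: [0.987, 0.159, 0.0, 0.0]
wrist_force: [0.5, -1.1, -0.2]
gripper_width: 0.0204
finger_force: 0.2
```

Call:
advance(
  rows=[
    [[0, 0, 0], [0, 0, 0], 0.005],
    [[0, 0, 0], [0, 0, 0], 0.005],
    [[0, 0, 0], [0, 0, 0], 0.005],
  ],
)

```text
clock: 10.55
eef_pos: [0.5829, -0.1927, 0.0182]
tool_rot: [0.987, 0.159, -0.0, 0.0]
wrist_force: [0.8, -1.0, 0.1]
gripper_width: 0.0191
finger_force: 40.0
```

Call:
advance(
  rows=[
    [[0, 0, -0.015], [0, 0, 0], 0.005],
    [[0, 0, -0.04], [0, 0, 0], 0.005],
    [[0, 0, -0.05], [0, 0, 0], 0.005],
    [[0, 0, -0.05], [0, 0, 0], 0.005],
    [[0, 0, -0.05], [0, 0, 0], 0.005],
    [[0, 0, 0], [0, 0, 0], 0.005],
  ],
)

```text
clock: 11.3
eef_pos: [0.584, -0.1931, 0.2283]
tool_rot: [0.987, 0.159, 0.003, 0.003]
wrist_force: [-0.3, 0.6, -1.4]
gripper_width: 0.0192
finger_force: 40.0
```

Run:
```python
from h import *
s=bot.get_state();Rt=R.from_quat(s['tool_rot']).as_matrix();print(s['qpos'])
d=np.array([np.cos(.355),np.sin(.355)]);g=np.array([.558,.201])-.077*d
print(g,Rt.T@(np.r_[g,s['eef_pos'][2]]-s['eef_pos']),Rt[:,0])
```

```text
[-5.09649487e-01  5.17062510e-01  1.22622005e+00  4.45152846e-05
  1.38981299e+00  7.42118988e-01]
[0.48580122 0.17423554] [ 0.02201669 -0.37961223 -0.00223905] [0.94952175 0.31364804 0.00577503]
```

Call:
advance(
  rows=[
    [[0.0028, -0.0475, 0], [0, 0, 0], 0.005],
    [[0.0028, -0.0475, 0], [0, 0, 0], 0.005],
    [[0.0028, -0.0475, 0], [0, 0, 0], 0.005],
    [[0.0028, -0.0475, 0], [0, 0, 0], 0.005],
    [[0.0028, -0.0475, 0], [0, 0, 0], 0.005],
    [[0.0028, -0.0475, 0], [0, 0, 0], 0.005],
    [[0.0028, -0.0475, 0], [0, 0, 0], 0.005],
    [[0.0024, -0.0471, 0], [0, 0, -0.034], 0.005],
  ],
)

```text
clock: 12.3
eef_pos: [0.4837, 0.1761, 0.2227]
tool_rot: [0.984, 0.176, -0.001, -0.0]
wrist_force: [-0.3, -0.3, -0.8]
gripper_width: 0.0193
finger_force: 40.0
```

Call:
advance(
  rows=[
    [[0, 0, 0.03], [0, 0, 0], 0.005],
    [[0, 0, 0.04], [0, 0, 0], 0.005],
    [[0, 0, 0.03], [0, 0, 0], 0.005],
    [[0, 0, 0.015], [0, 0, 0], 0.005],
    [[0, 0, 0], [0, 0, 0], 0.005],
    [[0, 0, 0], [0, 0, 0], 0.005],
  ],
)

```text
clock: 13.05
eef_pos: [0.4854, 0.1748, 0.1093]
tool_rot: [0.984, 0.176, 0.001, 0.0]
wrist_force: [-0.5, 0.1, -1.6]
gripper_width: 0.0191
finger_force: 40.0
```

Run:
```python
from h import *
s=bot.get_state();print(s['eef_pos'],s['tool_rot'],s['finger_force'])
for n in('wrist','scene','top'):
    np.save('f_'+n+'.npy',bot.camera_params(n),allow_pickle=True);cv2.imwrite(f'pics/f_{n}.png',bot.get_image(n)[:,:,::-1])
```

```bash
python3 -c "
import cv2,numpy as np
a=cv2.imread('pics/f_scene.png')[180:380,260:460];b=cv2.imread('pics/f_wrist.png')[:300,160:560];t=cv2.imread('pics/f_top.png')[90:240,160:310]
o=np.zeros((600,800,3),np.uint8);o[:400,:400]=cv2.resize(a,(400,400));o[:300,400:]=b;o[300:,400:700]=cv2.resize(t,(300,300));cv2.imwrite('pics/f.png',o)"
```

```text
[0.48535335 0.17476044 0.10930057] [9.84478692e-01 1.75501848e-01 8.96811898e-04 4.43948315e-05] 39.99258376657963
```

View pics/f.png

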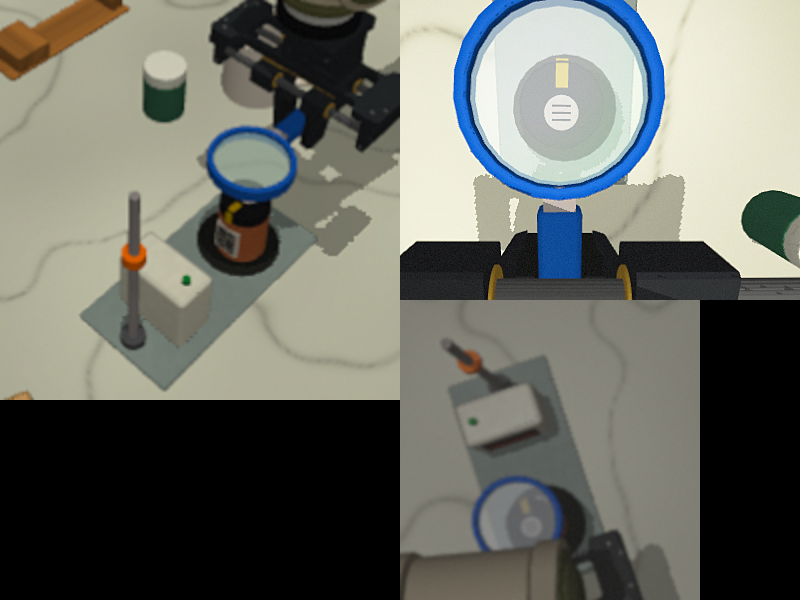

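The scene view shows the lens level above the jar, with the code facing the scanner. I'll measure the frame's height against the ring.

Run:
```python
from h import *
P={n:np.load(f'f_{n}.npy',allow_pickle=True).item() for n in('wrist','scene','top')}
I={n:cv2.imread(f'pics/f_{n}.png')[:,:,::-1].copy() for n in P};e={}
for n,roi in(('wrist',(200,0,440,203)),('scene',(355,238,411,285)),('top',(190,175,250,217))):
    m=mask(I[n],(100,110,40),(125,255,255),roi);b=blobs(m,20)[:3];print(n,b)
    pts=cv2.findNonZero(m)[:,0]; h=cv2.convexHull(pts)[:,0]
    h=h[(h[:,1]>2)&(h[:,1]<roi[3]-5)&(h[:,0]<roi[2]-3)] 
    # dense outer contour points on hull
    c=max(cv2.findContours(m,cv2.RETR_EXTERNAL,cv2.CHAIN_APPROX_NONE)[0],key=len)[:,0]
    H=cv2.convexHull(pts);k=np.array([q for q in c if abs(cv2.pointPolygonTest(H,tuple(map(float,q)),True))<1.2 and 2<q[1]<roi[3]-4])
    e[n]=cv2.fitEllipse(k);print(e[n])
for a,b in(('wrist','scene'),('top','scene'),('wrist','top')): print(a,b,tri((P[a],e[a][0]),(P[b],e[b][0])))
s=bot.get_state();Rt=R.from_quat(s['tool_rot']).as_matrix();L=np.array(s['eef_pos'])+Rt@[.077,0,-.019];print('kinematic centre',L)
for z in(.130,.135): print(onz(P['wrist'],e['wrist'][0],z),onz(P['scene'],e['scene'][0],z))
print('ring scene',blobs(mask(I['scene'],(3,180,120),(14,255,255),(310,290,345,325)))[:1])
```

```text
wrist [(8938, [318.6, 99.8], [213, 0, 212, 201])]
((318.5986022949219, 87.7864990234375), (210.40579223632812, 222.45263671875), 179.75660705566406)
scene [(622, [388.9, 260.4], [364, 238, 47, 43])]
((388.5495910644531, 258.2509460449219), (40.119083404541016, 52.31169128417969), 57.39592361450195)
top [(251, [219.2, 191.7], [196, 178, 46, 37])]
((218.44924926757812, 199.58021545410156), (42.94679260253906, 44.266624450683594), 73.14860534667969)
wrist scene (array([0.55628232, 0.20563118, 0.14185708]), np.float64(0.0033385631119519665))
top scene (array([0.55424267, 0.20237511, 0.1366891 ]), np.float64(0.003703460275993028))
wrist top (array([0.55917911, 0.20366538, 0.12356228]), np.float64(0.0014643021111324357))
kinematic centre [0.55745074 0.20132644 0.12823667]
[0.55996242 0.20391366 0.13      ] [0.5471944  0.19916897 0.13      ]
[0.55949069 0.20373235 0.135     ] [0.54999125 0.20285243 0.135     ]
ring scene [(96, [326.5, 308.7], [321, 302, 12, 13])]
```

Run:
```python
from h import *
P={n:np.load(f'f_{n}.npy',allow_pickle=True).item() for n in('wrist','scene','top')}
I={n:cv2.imread(f'pics/f_{n}.png')[:,:,::-1].copy() for n in P}
m=mask(I['scene'],(100,110,40),(125,255,255),(355,230,420,285))
c,h=cv2.findContours(m,cv2.RETR_CCOMP,cv2.CHAIN_APPROX_NONE)
ins=[k for k,q in zip(c,h[0]) if q[3]>=0 and len(k)>30];e=cv2.fitEllipse(ins[0]);print(e)
out=max(c,key=len)[:,0];k=out[~((out[:,0]>392)&(out[:,1]<255))];eo=cv2.fitEllipse(k);print(eo)
w=(318.6,87.8);t=(218.45,199.6)
for x in(e[0],eo[0]): print(tri((P['wrist'],w),(P['scene'],x)),tri((P['top'],t),(P['scene'],x)))
for z in (.128,.1305,.135): print(z,proj(P['scene'],np.array([.5578,.2025,z])))
```

```text
((385.4644470214844, 259.8315734863281), (28.20449447631836, 39.86324691772461), 99.95866394042969)
((385.3251647949219, 261.61358642578125), (36.69069290161133, 44.33965301513672), 101.22999572753906)
(array([0.5586743 , 0.20423535, 0.13644949]), np.float64(0.0008747621606439462)) (array([0.5567329 , 0.20166838, 0.13269125]), np.float64(0.0008578163548846817))
(array([0.55893925, 0.20452298, 0.13201935]), np.float64(0.0010732967917285246)) (array([0.55697163, 0.20246078, 0.1286621 ]), np.float64(0.0007327728552155913))
0.128 [384.52813572 262.00013345]
0.1305 [384.64106729 261.0997351 ]
0.135 [384.84543355 259.47087428]
```

Call:
advance(
  rows=[
    [[0, 0, -0.0015], [0, 0, 0], 0.005],
    [[0, 0, 0], [0, 0, 0], 0.005],
    [[0, 0, 0], [0, 0, 0], 0.005],
    [[0, 0, 0], [0, 0, 0], 0.005],
    [[0, 0, 0], [0, 0, 0], 0.005],
    [[0, 0, 0], [0, 0, 0], 0.005],
  ],
)

```text
clock: 13.95
eef_pos: [0.4848, 0.1747, 0.1097]
tool_rot: [0.984, 0.175, 0.0, 0.0]
wrist_force: [0.3, -0.7, -2.4]
gripper_width: 0.0194
finger_force: 40.0
```

```bash
python3 -c "
from workcell import bot
print(bot.hand_in())"
```

```text
the job is handed in; nothing more can be done
None
```

I handed the job in at 13.95 s. The jar's code faces the scanner to within about 1°, and the jar is let go near the pad's centre. The lens is held level over the lid, its middle about 2 mm from the ring's height and 2–3 mm from the jar's axis by my measurements; the hand-in gave no verdict.

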